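# Set the sprung plate of the sample press cup with the hand tamper

## Task

Pick up the flat-faced tamper from its round rest, lower it squarely into the steel press cup and push the sprung plate down until it bottoms out level and stays there by its catch; while it is down bear on it firmly with 10 to 25 newtons for about a second, never with more than 35 newtons, and press with the tamper only. Then lift the tamper out and stand it upright back in its rest. Leave the dish, the bottle and the marker on the bench where they are.

Things in the scene. Friction and masses are not known exactly. Their poses are not given: they have to be found in the camera images.
- tamper_grip (a point): Centre of the grip of the tamper, which stands upright in its rest at the start: a black plastic cylinder 30 mm across and 52 mm long (26 mm above and below this point, its length along z), on a slim steel neck above a flat steel disc 50 mm across and 12 mm thick. The disc's flat underside lies 72 mm below this point; the tamper is 98 mm tall and weighs about 0.25 kg. z points up the grip
- cup_mouth (a point): Centre of the mouth of the fixed steel press cup (about 73 mm across outside at the lip, on a square grey foot 104 mm wide), in the plane of its rim, 78 mm above the worktop. The straight bore is 54 mm across and flares to about 61 mm over the top 6 mm. The sprung plate, a light metal disc 52 mm across, is seen inside about 12 to 20 mm below the rim; how deep it lies differs from start to start. z points up
- plate (a joint): How far the sprung plate in the cup has been pushed down, in m: 0 is fully up, 0.016 is bottomed out on a firm stop, which gives less than 2 mm more under load. The spring resists with about 6 N at first and about 9 N some 3 mm down, then less and less; at about 0.013 it goes over centre, and the plate drops ahead of the tamper onto the stop, where its catch keeps it (the tamper must follow some 3 mm further to bear on it); let go of earlier, the plate springs up again
- plate_tip_x (a joint): Tilt of the sprung plate about the cup's x axis, in rad: 0 is level. The plate tips freely on a ball seat, up to 0.1 rad, lies slightly tilted at the start, takes the slope of whatever face presses on it and keeps it
- plate_tip_y (a joint): Tilt of the sprung plate about the cup's y axis, in rad: 0 is level; otherwise as for the x axis
- rest_floor (a point): Centre of the inside floor of the tamper's rest, a fixed black rubber dish 80 mm across at the foot and 20 mm tall, with a round recess 60 mm across; this floor, on which the tamper's disc stands, is 6 mm above the worktop and 14 mm below the dish's rim. z points up
- lone_dish: Loose flat round white dish with lid, 62 mm across, 16 mm tall, standing between the press cup and the rest; origin at the centre of its underside. To be left alone
- brown_bottle: Loose brown bottle with a cap, 38 mm across, 70 mm tall, standing behind the work; origin at the centre of its underside. To be left alone
- capped_marker: Loose white marker with a black cap, 138 mm long, 17 mm thick, lying across the bench behind the work, in front of the bottle; origin at the middle of its underside. To be left alone
There are look-alikes about, which are no part of the job. What is shaped like the part that bears tamper_grip but purple is not meant.

How it is judged:
By the outcome, as a careful person would: the job done as asked, in the order asked, and still so for the second after the job is handed in, with the robot touching nothing.
It also fails if it takes over 64 s, if anything falls off the work surface, if the arm or the gripper's body presses on something with over 40 N, if the wrist force passes 120 N, or if a joint passes its speed limit or range.

## Robot

A 7-joint arm with a two-finger parallel gripper is mounted at the origin on a cart in front of the work surface, level with it; the furniture and walls round the work are solid. World frame = base frame: x ahead of the robot, y to its left, z up, the work surface at z = 0. Lengths are in m, angles in degrees, forces in N, time in s.
With the tool pointing down it reaches from about 0.4 to 0.925 m from the base axis. Payload 5.6 kg.
Tool frame: the origin (TCP) lies midway between the tips of the shut fingers; the grasp point (between the pads) lies grip_point_offset behind it (grip_point_offset is the distance from the TCP to the grasp point, in m); z points along the fingers, y is the line along which they close (so a half turn about z gives the same grasp; the last joint's range is limited). The gripper opens to 85 mm and grips with 20 to 120 N. Pads are 22 mm wide; open, the fingers measure 114 mm over their backs; the gripper's body (76 mm by 85 mm) begins 54 mm behind the grasp point. The pads swing forward as they close: fully open they stand 13 mm farther back than shut.
Start: joints at [-75.63, 26.786, -0.665, 91.828, 0.344, 61.387, -3.226], TCP at [0.188, 0.622, 0.231] pointing down, gripper open.
Joint ranges: [-144.91, 144.91], [-17.63, 115.5], [-89.93, 88.59], [15.96, 139.68], [-74.01, 254.01], [8.47, 105.57], [-167.45, 167.45]. Speed limits (degrees/s): [147.25, 147.25, 180, 180, 180, 180, 180].

## Interface

Orientations are given as a 3x3 rotation matrix whose columns are the frame's x, y, z axes.
In Python, from workcell import * gives the robot as it stands. The module is installed in compiled form; this text tells all that it offers.
- The arm moves only by the tool servo_tool, never from a script. Its argument "moves" is a list of rows, each an object with "linear": the shift along the tool's x, y, z in cm, a list of three; "rotation": the turn, a rotation vector about the tool's x, y, z in rad, a list of three; "fingers": the finger opening in cm, from 0 to 8.54. In form: [{"linear": [tx, ty, tz], "rotation": [rx, ry, rz], "fingers": fingers}, ...]. A call has exactly 10 rows; each row is the pose to reach, as a shift and turn from the pose commanded when the call began, along the tool's axes at that moment; what a row does not reach only later rows make up. A row lasts 1/8 s, in which the tool goes at most 62.5 mm and 10.7 degrees, less where a joint would pass 70% of its speed; a pose out of reach is approached as far as the arm can. A call with a gripper value outside its range is refused whole. The fingers move at their own pace and stop on an object; "force" is the grip in N (left out, the last holds). Time passes only in rows, so rows that repeat a pose let the fingers close, or fill a call up. It gives the time, the measured TCP pose, the force, the opening and the grip force at its end, in the units of the state.
- get_obs(): the state, without advancing time (a new reading comes with each control period).
- capture(name): name is "side" or "top" or "wrist"; returns a dict with "image" (480x640x3 uint8, red, green, blue), "mtx" (3x3 intrinsics, pixels), "R" (3x3) and "t" (3): a world point X has camera coordinates R X + t. Camera axes: x right, y down, z forward; pixel columns grow to the right and rows downward; lengths in m; the calibration is good to about 2 mm. A picture is of the moment at which its call begins. There is no depth.
- hand_in(): hands the job in; it is judged then, once.
The state is a dict: "t": time; "joints": joint angles; "dq": joint speeds; "tau": joint torques, N m; "ee_pos": TCP position; "tcp_rot": TCP orientation; "ft_force": force on the tool from outside, world axes, zero at the start; "torque": the same for the moment, N m; "opening": finger opening in m; "gripper_force": force on a finger pad.
Only numpy, scipy, OpenCV 4.12 (cv2) and the standard library are available. Lean on these libraries where they do the work, as an engineer would, in place of code of your own. Each camera call takes 0.05 s, during which the arm holds its last target. There are 200 camera calls.

## Working session

There is one attempt and no reset: what is moved stays moved. The work goes in short steps, Python scripts to look and compute and a tool call to move; the robot and the scene stay as the last step left them, time stands still between calls to the robot, and variables do not carry over. Pictures are saved under pics/ and viewed, at most 10 in all, crops included, and the job is handed in when it is done.

Besides the shell and the picture viewer there is one more tool, called after ">>>" as name([rows], argument=value, ...), one row to a line, values as JSON. servo_tool: Moves the arm, as the interface text tells. Its arguments: {"type":"object","properties":{"moves":{"type":"array"},"force":{"type":"number"}},"required":["moves"]}

```bash
mkdir -p pics
python3 - <<'E'
from workcell import *
import cv2,numpy as np
for n in ("top","side"):
    c=capture(n); cv2.imwrite(f"pics/{n}0.png",c["image"][:,:,::-1]); print(n,c["mtx"].tolist(),np.round(c["R"],4).tolist(),np.round(c["t"],4).tolist())
    np.savez(f"{n}0.npz",**c)
o=get_obs(); print({k:np.round(v,4).tolist() for k,v in o.items()})
try: print(grip_point_offset)
except Exception as e: print(e)
E
```

```text
top [[437.1431901942333, 0.0, 316.7184874629987], [0.0, 437.1431901942333, 237.81436274571956], [0.0, 0.0, 1.0]] [[0.0292, -0.9996, 0.0005], [-0.9862, -0.0288, -0.163], [0.163, 0.0043, -0.9866]] [-0.0073, 0.4941, 0.8319]
side [[586.5128794526725, 0.0, 323.61133987961637], [0.0, 586.5128794526725, 240.75891889233972], [0.0, 0.0, 1.0]] [[-0.9874, -0.1572, 0.0183], [-0.1039, 0.5568, -0.8241], [0.1193, -0.8156, -0.5662]] [0.5067, 0.1145, 0.938]
{'t': 0.1, 'joints': [-75.6306, 26.8318, -0.6666, 91.8772, 0.3438, 61.3862, -3.2279], 'dq': [0.1323, -0.107, -0.0421, -0.1209, 0.1722, 0.0697, -0.0259], 'tau': [0.0007, -53.3517, 0.0213, -25.1966, 0.0115, 0.0043, 0.0], 'ee_pos': [0.1881, 0.6216, 0.2304], 'tcp_rot': [[-0.9571, 0.2897, -0.0004], [0.2897, 0.9571, -0.0016], [-0.0001, -0.0016, -1.0]], 'ft_force': [0.6858, -0.2676, -0.0282], 'torque': [0.0192, 0.0068, -0.0041], 'gripper_force': 0.0, 'opening': 0.0852}
0.0187
```

View pics/top0.png

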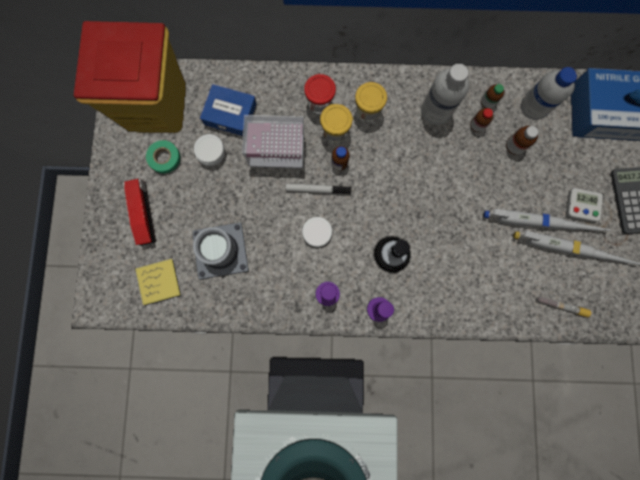

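View pics/side0.png

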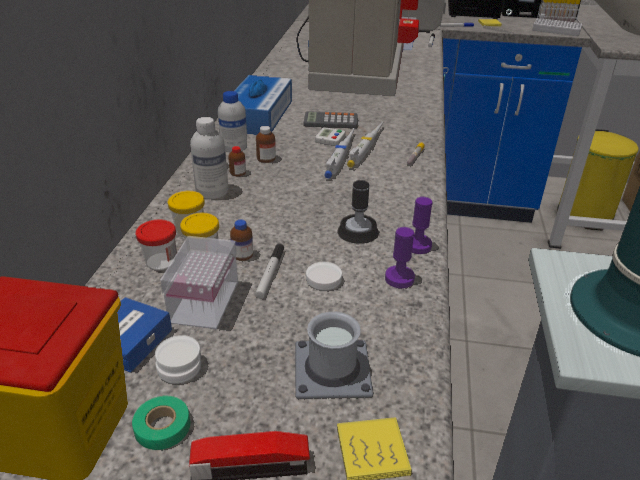

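Run:
```python
import cv2,numpy as np
P=[]
for n,u,v in (("top",350,215),("top",170,212),("side",310,175),("side",284,300)):
    im=np.load(n+"0.npz")["image"][v:v+75,u:u+100,::-1]
    im=cv2.resize(im,(400,300),interpolation=cv2.INTER_CUBIC)
    for k in range(0,100,10):
        cv2.line(im,(k*4,0),(k*4,6 if k%50 else 14),(0,255,255),1)
        if k<75: cv2.line(im,(0,k*4),(6 if k%50 else 14,k*4),(0,255,255),1)
    P.append(im)
cv2.imwrite("pics/c1.png",np.vstack([np.hstack(P[:2]),np.hstack(P[2:])]))
```

```text
(no output)
```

View pics/c1.png

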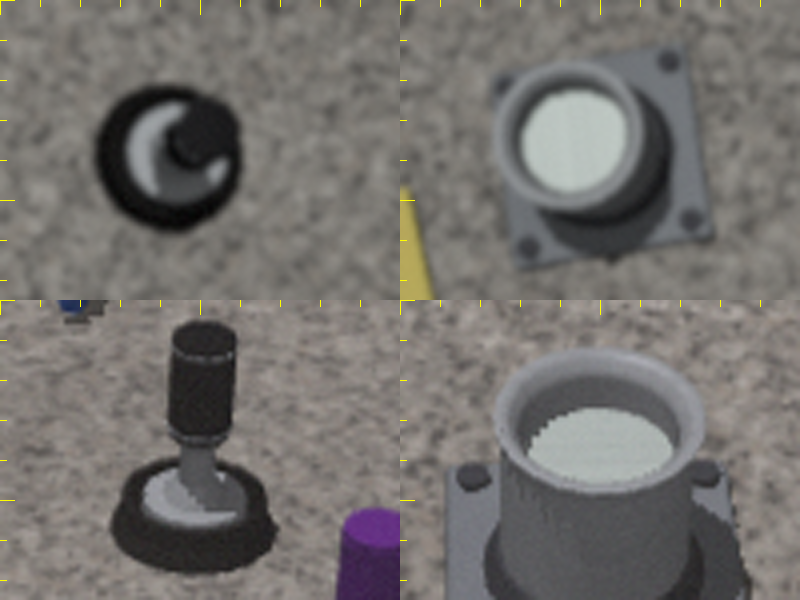

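```bash
cat > h.py <<'E'
import numpy as np
C={n:np.load(f"{n}0.npz") for n in ("top","side")}
def atz(n,uv,z,c=None):
    c=c or C[n]; R,t=c["R"],c["t"]; o=-R.T@t
    d=R.T@np.linalg.solve(c["mtx"],[uv[0],uv[1],1]); return o+d*(z-o[2])/d[2]
E
python3 - <<'E'
from h import *
for nm,n,uv,z in (("dish foot","top",(391.6,253.9),.008),("disc","side",(358.4,223.2),.018),("griptop","side",(360.7,184.6),.104),("griptop","top",(401.5,246.5),.104),
 ("cup","top",(212.1,245.9),.078),("cup","side",(333.7,329.9),.078),("dishobj","top",(317,232),.016),("bottle","top",(341,155),.07),("marker","top",(318,189),.012),("purple","top",(330,290),.1),("purple2","top",(383,307),.1)):
    print(nm,n,atz(n,uv,z).round(4))
E
```

```text
dish foot top [ 0.4704 -0.1479  0.008 ]
disc side [ 0.471  -0.1507  0.018 ]
griptop side [ 0.4707 -0.1451  0.104 ]
griptop top [ 0.472  -0.1498  0.104 ]
cup top [0.4665 0.2055 0.078 ]
cup side [0.4677 0.2096 0.078 ]
dishobj top [0.5103 0.007  0.016 ]
bottle top [ 0.6576 -0.0365  0.07  ]
marker top [0.6028 0.0075 0.012 ]
purple top [ 0.3886 -0.0202  0.1   ]
purple2 top [ 0.3609 -0.1168  0.1   ]
```

```bash
cat >> h.py <<'E'
def tool(target,pos=None,R=None):
    from workcell import get_obs
    o=get_obs(); R=np.array(o["tcp_rot"]) if R is None else R
    p=np.array(o["ee_pos"]) if pos is None else np.array(pos)
    return (R.T@(np.array(target)-p)*100).round(2).tolist()
E
python3 - <<'E'
from h import *
for t in ((.35,.42,.231),(.45,.02,.231),(.471,-.148,.231)): print(tool(t))
E
```

```text
[-21.33, -14.61, -0.03]
[-42.49, -50.0, 0.03]
[-49.37, -65.47, 0.05]
```

>>> servo_tool([
  {"linear": [-3,-2,0],"rotation": [0,0,0],"fingers": 8.54},
  {"linear": [-7,-5,0],"rotation": [0,0,0],"fingers": 8.54},
  {"linear": [-12,-8.2,0],"rotation": [0,0,0],"fingers": 8.54},
  {"linear": [-17,-11.6,0],"rotation": [0,0,0],"fingers": 8.54},
  {"linear": [-21,-15,0],"rotation": [0,0,0],"fingers": 8.54},
  {"linear": [-24,-19.5,0],"rotation": [0,0,0],"fingers": 8.54},
  {"linear": [-26.5,-24,0],"rotation": [0,0,0],"fingers": 8.54},
  {"linear": [-29,-28.5,0],"rotation": [0,0,0],"fingers": 8.54},
  {"linear": [-31,-32,0],"rotation": [0,0,0],"fingers": 8.54},
  {"linear": [-32,-34,0],"rotation": [0,0,0],"fingers": 8.54},
])

```text
t: 1.35
ee_pos: [0.3963, 0.2016, 0.2312]
tcp_rot: [[-0.956, 0.292, -0.0], [0.292, 0.956, -0.0], [0.0, -0.0, -1.0]]
ft_force: [0.5, 0.3, 0.2]
opening: 0.0856
gripper_force: 0.0
```

Run:
```python
from h import *
from workcell import *
import cv2
c=capture("wrist"); np.savez("wrist0.npz",**c); cv2.imwrite("pics/w0.png",c["image"][:,:,::-1])
o=get_obs();print(o["ee_pos"],o["joints"],o["t"],np.round(o["tcp_rot"],4).tolist())
for t in ((.4665,.2065,.231),(.471,-.148,.231)): print(tool(t))
```

```text
[0.39659586 0.19939046 0.23111701] [-41.01804529   6.3880713   10.72617723 119.95027361  -1.38682053
  53.85336443  43.3281366 ] 1.4 [[-0.9556, 0.2946, -0.0005], [0.2946, 0.9556, -0.0016], [0.0, -0.0017, -1.0]]
[-6.47, 2.74, 0.01]
[-17.34, -31.01, 0.07]
```

View pics/w0.png

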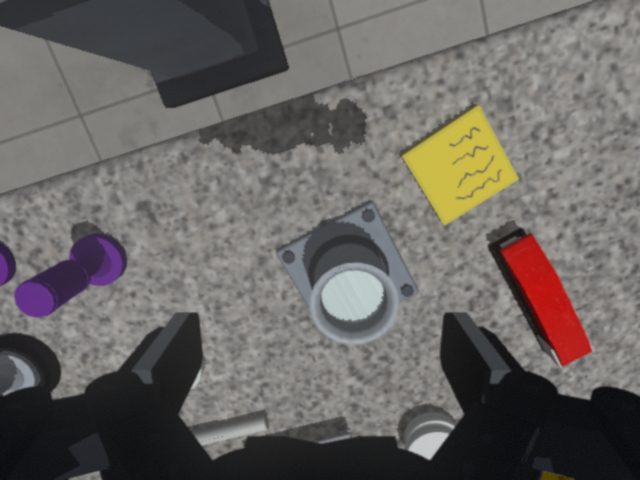

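Run:
```python
from h import *
c=np.load("wrist0.npz"); print(c["mtx"][0], (-c["R"].T@c["t"]).round(4))
print(atz("w",(355,303),.078,c))
im=c["image"][235:365,285:425,::-1]
import cv2; cv2.imwrite("pics/w0c.png",cv2.resize(im,None,fx=4,fy=4,interpolation=cv2.INTER_CUBIC))
```

```text
[407.44571819   0.         320.77906574] [0.3269 0.2239 0.3736]
[0.46694839 0.20948787 0.078     ]
```

View pics/w0c.png

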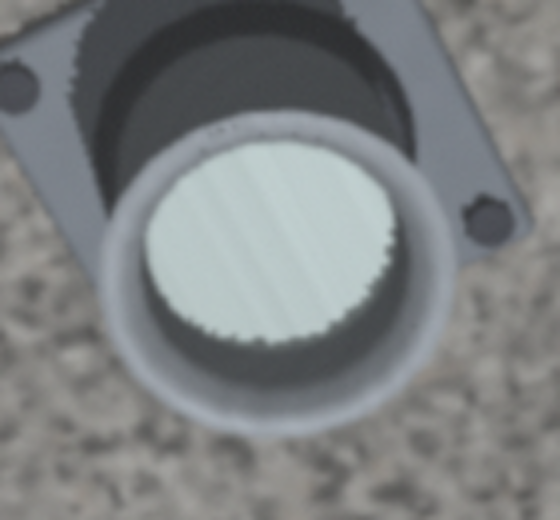

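>>> servo_tool([
  {"linear": [-3,-4,0],"rotation": [0,0,0],"fingers": 8.54},
  {"linear": [-6,-8,0],"rotation": [0,0,0],"fingers": 8.54},
  {"linear": [-9,-12.5,0],"rotation": [0,0,0],"fingers": 8.54},
  {"linear": [-12,-17,0],"rotation": [0,0,0],"fingers": 8.54},
  {"linear": [-14,-21,0],"rotation": [0,0,0],"fingers": 8.54},
  {"linear": [-14,-24,0],"rotation": [0,0,0],"fingers": 8.54},
  {"linear": [-14,-26,0],"rotation": [0,0,0],"fingers": 8.54},
  {"linear": [-14,-26,0],"rotation": [0,0,0],"fingers": 8.54},
  {"linear": [-14,-26,0],"rotation": [0,0,0],"fingers": 8.54},
  {"linear": [-14,-26,0],"rotation": [0,0,0],"fingers": 8.54},
])

```text
t: 2.65
ee_pos: [0.4551, -0.0841, 0.2312]
tcp_rot: [[-0.958, 0.288, -0.0], [0.288, 0.958, 0.0], [0.0, 0.0, -1.0]]
ft_force: [-0.3, -0.1, -0.3]
opening: 0.0853
gripper_force: 0.0
```

Run:
```python
from h import *
from workcell import *
import cv2
c=capture("wrist"); np.savez("wrist1.npz",**c); 
P=c["R"]@[.471,-.148,.104]+c["t"]; uv=(c["mtx"]@P)/P[2]; print(uv)
P=c["R"]@[.471,-.148,.018]+c["t"]; uv2=(c["mtx"]@P)/P[2]; print(uv2)
u,v=((uv+uv2)/2)[:2].astype(int); u=max(u-100,0);v=max(v-75,0); print(u,v)
cv2.imwrite("pics/w1.png",cv2.resize(c["image"][v:v+150,u:u+200,::-1],None,fx=4,fy=4,interpolation=cv2.INTER_CUBIC))
o=get_obs();print(o["ee_pos"],o["t"])
```

```text
[239.31426645 277.82280326   1.        ]
[257.30142956 243.02163984   1.        ]
148 185
[ 0.45504122 -0.08428043  0.23122004] 2.7
```

View pics/w1.png

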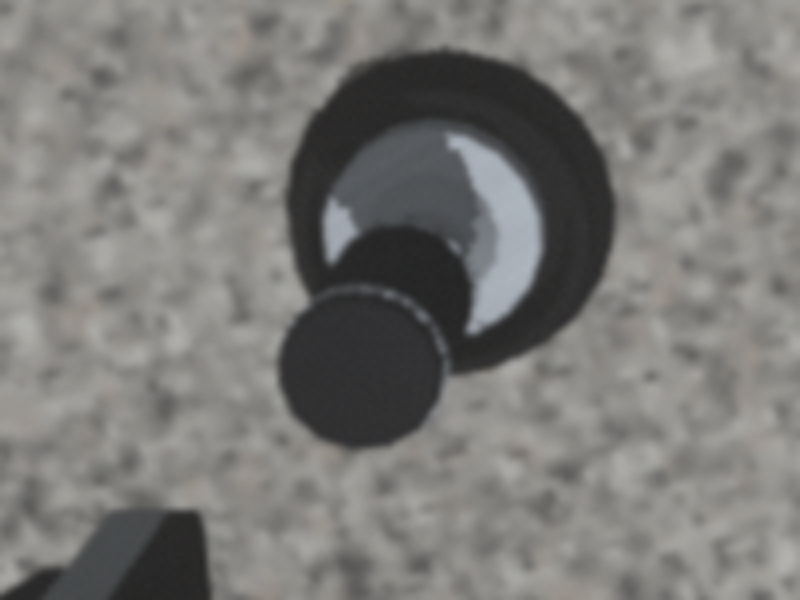

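Run:
```python
from h import *
c=np.load("wrist1.npz"); w=np.load("wrist0.npz")
print(atz("w",(238.1,276.5),.104,c),atz("w",(255.75,242.1),.018,c),atz("w",(260.4,237.4),.003,c),atz("w",(354.4,302.9),.078,w))
from workcell import *
print(tool((.471,-.149,.231)),grip_point_offset)
```

```text
[ 0.46980788 -0.14847904  0.104     ] [ 0.46976532 -0.14906244  0.018     ] [ 0.47020428 -0.146974    0.003     ] [0.46672583 0.20905677 0.078     ]
[-3.39, -5.74, 0.02] 0.0187
```

>>> servo_tool([
  {"linear": [-1.2,-2,0],"rotation": [0,0,0],"fingers": 8.54},
  {"linear": [-2.6,-4.6,0],"rotation": [0,0,0],"fingers": 8.54},
  {"linear": [-3.28,-5.72,1],"rotation": [0,0,0],"fingers": 8.54},
  {"linear": [-3.28,-5.72,4],"rotation": [0,0,0],"fingers": 8.54},
  {"linear": [-3.28,-5.72,7],"rotation": [0,0,0],"fingers": 8.54},
  {"linear": [-3.28,-5.72,10],"rotation": [0,0,0],"fingers": 8.54},
  {"linear": [-3.28,-5.72,13],"rotation": [0,0,0],"fingers": 8.54},
  {"linear": [-3.28,-5.72,15.5],"rotation": [0,0,0],"fingers": 8.54},
  {"linear": [-3.28,-5.72,17.1],"rotation": [0,0,0],"fingers": 8.54},
  {"linear": [-3.28,-5.72,17.1],"rotation": [0,0,0],"fingers": 8.54},
])

```text
t: 3.95
ee_pos: [0.4691, -0.1492, 0.0595]
tcp_rot: [[-0.957, 0.289, -0.002], [0.289, 0.957, 0.0], [0.002, -0.0, -1.0]]
ft_force: [-0.0, -0.0, 0.1]
opening: 0.0857
gripper_force: 0.0
```

>>> servo_tool([
  {"linear": [-0.05,0.05,0],"rotation": [0,0,0],"fingers": 7},
  {"linear": [-0.05,0.05,0],"rotation": [0,0,0],"fingers": 6},
  {"linear": [-0.05,0.05,0],"rotation": [0,0,0],"fingers": 5},
  {"linear": [-0.05,0.05,0],"rotation": [0,0,0],"fingers": 4.2},
  {"linear": [-0.05,0.05,0],"rotation": [0,0,0],"fingers": 3.6},
  {"linear": [-0.05,0.05,0],"rotation": [0,0,0],"fingers": 3.2},
  {"linear": [-0.05,0.05,0],"rotation": [0,0,0],"fingers": 2.8},
  {"linear": [-0.05,0.05,0],"rotation": [0,0,0],"fingers": 2.0},
  {"linear": [-0.05,0.05,0],"rotation": [0,0,0],"fingers": 1.5},
  {"linear": [-0.05,0.05,0],"rotation": [0,0,0],"fingers": 1.5},
], force=70)

```text
t: 5.2
ee_pos: [0.4703, -0.1497, 0.0605]
tcp_rot: [[-0.957, 0.29, 0.0], [0.29, 0.957, -0.0], [-0.0, -0.0, -1.0]]
ft_force: [-0.9, -2.0, 5.1]
opening: 0.0288
gripper_force: 68.5
```

Run:
```python
from workcell import *
o=get_obs();print(o["ee_pos"],o["tcp_rot"],o["ft_force"],o["torque"],o["opening"],o["gripper_force"])
```

```text
[ 0.47028979 -0.14966005  0.06048672] [[-9.57063489e-01  2.89878166e-01  3.55428918e-04]
 [ 2.89878052e-01  9.57063529e-01 -3.41301494e-04]
 [-4.39103906e-04 -2.23616157e-04 -9.99999879e-01]] [-0.94657112 -1.95998743  5.11920232] [-0.45187768  0.39850965  0.05913144] 0.028774697655215748 68.54346513748169
```

>>> servo_tool([
  {"linear": [0,0,-0.3],"rotation": [0,0,0],"fingers": 1.5},
  {"linear": [0,0,-1],"rotation": [0,0,0],"fingers": 1.5},
  {"linear": [0,0,-2.5],"rotation": [0,0,0],"fingers": 1.5},
  {"linear": [0,0,-4.5],"rotation": [0,0,0],"fingers": 1.5},
  {"linear": [0,0,-6.5],"rotation": [0,0,0],"fingers": 1.5},
  {"linear": [0,0,-8.5],"rotation": [0,0,0],"fingers": 1.5},
  {"linear": [0,0,-10.5],"rotation": [0,0,0],"fingers": 1.5},
  {"linear": [0,0,-12],"rotation": [0,0,0],"fingers": 1.5},
  {"linear": [0,0,-13],"rotation": [0,0,0],"fingers": 1.5},
  {"linear": [0,0,-13],"rotation": [0,0,0],"fingers": 1.5},
])

```text
t: 6.45
ee_pos: [0.4706, -0.1493, 0.1909]
tcp_rot: [[-0.957, 0.29, 0.001], [0.29, 0.957, 0.0], [-0.001, 0.0, -1.0]]
ft_force: [-0.4, 0.5, -2.5]
opening: 0.0285
gripper_force: 69.1
```

Run:
```python
from h import *
from workcell import *
o=get_obs();print(o["ee_pos"],o["tcp_rot"],o["ft_force"],o["torque"],o["opening"],o["gripper_force"])
for x in ((.467,.14,.19),(.467,.2085,.19)):print(tool(x))
```

```text
[ 0.47055062 -0.14928651  0.19093012] [[-9.57165558e-01  2.89537827e-01  1.39319021e-03]
 [ 2.89538173e-01  9.57166466e-01  4.90318003e-05]
 [-1.31931839e-03  4.50313298e-04 -9.99999028e-01]] [-0.38044924  0.47183635 -2.54066035] [-0.01451805  0.05861498 -0.03427766] 0.028542297824325113 69.1127336025238
[8.72, 27.59, 0.09]
[10.7, 34.14, 0.09]
```

>>> servo_tool([
  {"linear": [0.5,1.5,0],"rotation": [0,0,0],"fingers": 1.5},
  {"linear": [1.7,5.5,0],"rotation": [0,0,0],"fingers": 1.5},
  {"linear": [3.1,10,0],"rotation": [0,0,0],"fingers": 1.5},
  {"linear": [4.7,15,0],"rotation": [0,0,0],"fingers": 1.5},
  {"linear": [6.3,20,0],"rotation": [0,0,0],"fingers": 1.5},
  {"linear": [7.8,25,0],"rotation": [0,0,0],"fingers": 1.5},
  {"linear": [9.2,29.5,0],"rotation": [0,0,0],"fingers": 1.5},
  {"linear": [10.3,33,0],"rotation": [0,0,0],"fingers": 1.5},
  {"linear": [10.7,34.1,0],"rotation": [0,0,0],"fingers": 1.5},
  {"linear": [10.7,34.1,0],"rotation": [0,0,0],"fingers": 1.5},
])

```text
t: 7.7
ee_pos: [0.4661, 0.208, 0.1895]
tcp_rot: [[-0.957, 0.289, -0.001], [0.289, 0.957, -0.001], [0.001, -0.002, -1.0]]
ft_force: [0.2, -0.3, -3.5]
opening: 0.0286
gripper_force: 69.4
```

>>> servo_tool([
  {"linear": [0,0,0.5],"rotation": [0,0,0],"fingers": 1.5},
  {"linear": [0,0,1.5],"rotation": [0,0,0],"fingers": 1.5},
  {"linear": [0,0,2.5],"rotation": [0,0,0],"fingers": 1.5},
  {"linear": [0,0,3.2],"rotation": [0,0,0],"fingers": 1.5},
  {"linear": [0,0,3.5],"rotation": [0,0,0],"fingers": 1.5},
  {"linear": [0,0,3.5],"rotation": [0,0,0],"fingers": 1.5},
  {"linear": [0,0,3.5],"rotation": [0,0,0],"fingers": 1.5},
  {"linear": [0,0,3.5],"rotation": [0,0,0],"fingers": 1.5},
  {"linear": [0,0,3.5],"rotation": [0,0,0],"fingers": 1.5},
  {"linear": [0,0,3.5],"rotation": [0,0,0],"fingers": 1.5},
])

```text
t: 8.95
ee_pos: [0.4666, 0.2081, 0.1554]
tcp_rot: [[-0.957, 0.29, 0.0], [0.29, 0.957, 0.0], [-0.0, 0.0, -1.0]]
ft_force: [-0.1, -1.1, -2.7]
opening: 0.0288
gripper_force: 69.4
```

Run:
```python
from h import *
from workcell import *
import cv2
o=get_obs();print(o["ee_pos"],np.round(o["tcp_rot"],4).tolist(),o["ft_force"],o["opening"],o["t"])
P=[]
for n in("side","wrist"):
    c=capture(n); np.savez(n+"2.npz",**c)
    p=c["R"]@[.467,.2085,.09]+c["t"]; u,v=((c["mtx"]@p)/p[2])[:2].astype(int)
    u=min(max(u-50,0),540);v=min(max(v-75,0),330);print(n,u,v)
    P.append(cv2.resize(c["image"][v:v+150,u:u+100,::-1],(400,600),interpolation=cv2.INTER_CUBIC))
cv2.imwrite("pics/c2.png",np.hstack(P))
```

```text
[0.46661512 0.20810569 0.1554149 ] [[-0.9571, 0.2897, 0.0002], [0.2897, 0.9571, 0.0002], [-0.0001, 0.0002, -1.0]] [-0.09671888 -1.09558028 -2.73723899] 0.028779621259774367 8.95
side 284 247
wrist 269 187
```

View pics/c2.png

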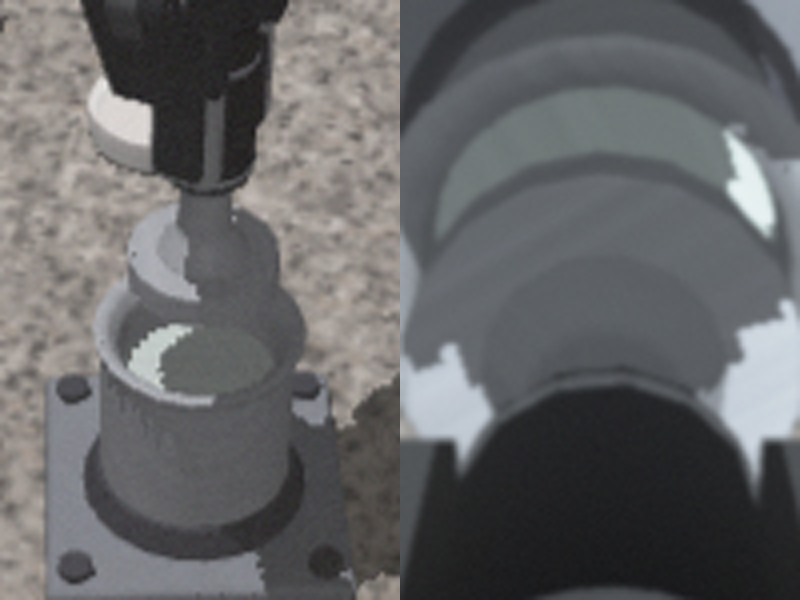

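Run:
```python
from h import *
import cv2
a=np.linspace(0,2*np.pi,400)
def ext(c,x,y,z,r,u0,v0):
    X=np.stack([x+r*np.cos(a),y+r*np.sin(a),z+0*a]); p=c["mtx"]@(c["R"]@X+c["t"][:,None]); p=p[:2]/p[2]
    p=(p-[[u0],[v0]]+.5)*4-.5
    return p.min(1).round(0),p.max(1).round(0)
s=np.load("side2.npz"); w=np.load("wrist2.npz")
for c,u,v in((s,284,247),(w,220,167)):
  print("top",ext(c,.4666,.2081,.113,.025,u,v),"bot",ext(c,.4666,.2081,.101,.025,u,v),"rim",ext(c,.467,.2085,.078,.0365,u,v),"+x",ext(c,.469,.2085,.078,.0365,u,v),"+y",ext(c,.467,.2105,.078,.0365,u,v))
cv2.imwrite("pics/c3.png",cv2.resize(w["image"][167:317,220:420,::-1],(800,600),interpolation=cv2.INTER_CUBIC))
```

```text
top (array([130., 201.]), array([284., 303.])) bot (array([130., 228.]), array([283., 331.])) rim (array([ 93., 258.]), array([313., 410.])) +x (array([ 87., 257.]), array([307., 409.])) +y (array([ 92., 262.]), array([312., 415.]))
top (array([190., 244.]), array([602., 629.])) bot (array([201., 220.]), array([591., 586.])) rim (array([143.,  99.]), array([657., 588.])) +x (array([148., 113.]), array([661., 600.])) +y (array([156.,  95.]), array([671., 584.]))
```

View pics/c3.png

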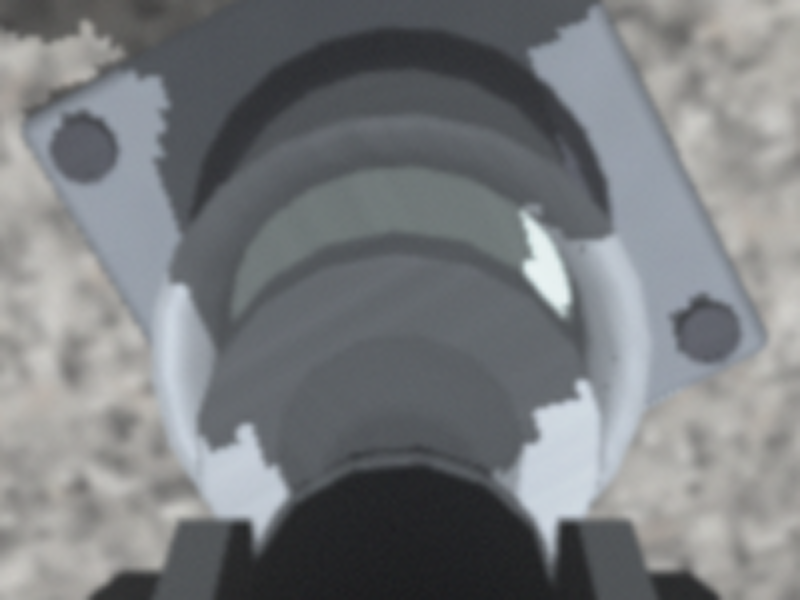

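>>> servo_tool([
  {"linear": [-0.02,0.03,0.4],"rotation": [0,0,0],"fingers": 1.5},
  {"linear": [-0.02,0.03,0.9],"rotation": [0,0,0],"fingers": 1.5},
  {"linear": [-0.02,0.03,1.4],"rotation": [0,0,0],"fingers": 1.5},
  {"linear": [-0.02,0.03,1.9],"rotation": [0,0,0],"fingers": 1.5},
  {"linear": [-0.02,0.03,2.3],"rotation": [0,0,0],"fingers": 1.5},
  {"linear": [-0.02,0.03,2.6],"rotation": [0,0,0],"fingers": 1.5},
  {"linear": [-0.02,0.03,2.9],"rotation": [0,0,0],"fingers": 1.5},
  {"linear": [-0.02,0.03,3.2],"rotation": [0,0,0],"fingers": 1.5},
  {"linear": [-0.02,0.03,3.3],"rotation": [0,0,0],"fingers": 1.5},
  {"linear": [-0.02,0.03,3.3],"rotation": [0,0,0],"fingers": 1.5},
])

```text
t: 10.3
ee_pos: [0.4669, 0.2083, 0.1223]
tcp_rot: [[-0.957, 0.29, 0.0], [0.29, 0.957, 0.0], [-0.0, 0.0, -1.0]]
ft_force: [-0.1, -0.3, -3.0]
opening: 0.0287
gripper_force: 69.4
```

>>> servo_tool([
  {"linear": [0,0,0.1],"rotation": [0,0,0],"fingers": 1.5},
  {"linear": [0,0,0.2],"rotation": [0,0,0],"fingers": 1.5},
  {"linear": [0,0,0.3],"rotation": [0,0,0],"fingers": 1.5},
  {"linear": [0,0,0.4],"rotation": [0,0,0],"fingers": 1.5},
  {"linear": [0,0,0.5],"rotation": [0,0,0],"fingers": 1.5},
  {"linear": [0,0,0.6],"rotation": [0,0,0],"fingers": 1.5},
  {"linear": [0,0,0.7],"rotation": [0,0,0],"fingers": 1.5},
  {"linear": [0,0,0.8],"rotation": [0,0,0],"fingers": 1.5},
  {"linear": [0,0,0.8],"rotation": [0,0,0],"fingers": 1.5},
  {"linear": [0,0,0.8],"rotation": [0,0,0],"fingers": 1.5},
])

```text
t: 11.55
ee_pos: [0.4669, 0.2083, 0.1143]
tcp_rot: [[-0.957, 0.29, 0.0], [0.29, 0.957, -0.0], [-0.0, -0.0, -1.0]]
ft_force: [-0.6, -0.2, -3.2]
opening: 0.0285
gripper_force: 69.4
```

Run:
```python
from workcell import *
o=get_obs();print(o["ee_pos"],o["tcp_rot"].round(4).tolist(),o["ft_force"],o["torque"],o["opening"],o["t"])
```

```text
[0.46685283 0.20831508 0.11430158] [[-0.9571, 0.2896, 0.0], [0.2896, 0.9571, -0.0], [-0.0, -0.0, -1.0]] [-0.6003044  -0.2037523  -3.20578595] [-0.00573483  0.00765267 -0.04008334] 0.02849451396729301 11.55
```

>>> servo_tool([
  {"linear": [0,0,0.06],"rotation": [0,0,0],"fingers": 1.5},
  {"linear": [0,0,0.12],"rotation": [0,0,0],"fingers": 1.5},
  {"linear": [0,0,0.18],"rotation": [0,0,0],"fingers": 1.5},
  {"linear": [0,0,0.24],"rotation": [0,0,0],"fingers": 1.5},
  {"linear": [0,0,0.3],"rotation": [0,0,0],"fingers": 1.5},
  {"linear": [0,0,0.36],"rotation": [0,0,0],"fingers": 1.5},
  {"linear": [0,0,0.42],"rotation": [0,0,0],"fingers": 1.5},
  {"linear": [0,0,0.48],"rotation": [0,0,0],"fingers": 1.5},
  {"linear": [0,0,0.5],"rotation": [0,0,0],"fingers": 1.5},
  {"linear": [0,0,0.5],"rotation": [0,0,0],"fingers": 1.5},
])

```text
t: 12.8
ee_pos: [0.467, 0.2084, 0.1095]
tcp_rot: [[-0.957, 0.29, 0.0], [0.29, 0.957, 0.0], [-0.0, 0.0, -1.0]]
ft_force: [-1.0, -1.3, 5.8]
opening: 0.0284
gripper_force: 69.9
```

Run:
```python
from workcell import *
o=get_obs();print(o["ee_pos"],o["tcp_rot"].round(4).tolist(),o["ft_force"],o["torque"],o["opening"],o["t"])
```

```text
[0.46703188 0.20838194 0.1095031 ] [[-0.9571, 0.2897, 0.0004], [0.2897, 0.9571, 0.0002], [-0.0003, 0.0003, -1.0]] [-1.04462599 -1.28619337  5.83917211] [-0.19476773  0.37942606 -0.03612976] 0.02837784944678002 12.8
```

>>> servo_tool([
  {"linear": [0,0,0.1],"rotation": [0,0,0],"fingers": 1.5},
  {"linear": [0,0,0.2],"rotation": [0,0,0],"fingers": 1.5},
  {"linear": [0,0,0.3],"rotation": [0,0,0],"fingers": 1.5},
  {"linear": [0,0,0.4],"rotation": [0,0,0],"fingers": 1.5},
  {"linear": [0,0,0.5],"rotation": [0,0,0],"fingers": 1.5},
  {"linear": [0,0,0.6],"rotation": [0,0,0],"fingers": 1.5},
  {"linear": [0,0,0.7],"rotation": [0,0,0],"fingers": 1.5},
  {"linear": [0,0,0.75],"rotation": [0,0,0],"fingers": 1.5},
  {"linear": [0,0,0.8],"rotation": [0,0,0],"fingers": 1.5},
  {"linear": [0,0,0.8],"rotation": [0,0,0],"fingers": 1.5},
])

```text
t: 14.05
ee_pos: [0.4667, 0.2083, 0.1011]
tcp_rot: [[-0.957, 0.29, -0.0], [0.29, 0.957, -0.0], [0.0, -0.0, -1.0]]
ft_force: [0.7, 0.6, -2.6]
opening: 0.0285
gripper_force: 69.7
```

>>> servo_tool([
  {"linear": [0,0,0.05],"rotation": [0,0,0],"fingers": 1.5},
  {"linear": [0,0,0.1],"rotation": [0,0,0],"fingers": 1.5},
  {"linear": [0,0,0.15],"rotation": [0,0,0],"fingers": 1.5},
  {"linear": [0,0,0.2],"rotation": [0,0,0],"fingers": 1.5},
  {"linear": [0,0,0.25],"rotation": [0,0,0],"fingers": 1.5},
  {"linear": [0,0,0.28],"rotation": [0,0,0],"fingers": 1.5},
  {"linear": [0,0,0.3],"rotation": [0,0,0],"fingers": 1.5},
  {"linear": [0,0,0.3],"rotation": [0,0,0],"fingers": 1.5},
  {"linear": [0,0,0.3],"rotation": [0,0,0],"fingers": 1.5},
  {"linear": [0,0,0.3],"rotation": [0,0,0],"fingers": 1.5},
])

```text
t: 15.3
ee_pos: [0.4669, 0.2083, 0.0983]
tcp_rot: [[-0.957, 0.29, 0.0], [0.29, 0.957, 0.0], [-0.0, 0.0, -1.0]]
ft_force: [0.5, -0.7, -3.4]
opening: 0.0288
gripper_force: 69.8
```

>>> servo_tool([
  {"linear": [0,0,0.01],"rotation": [0,0,0],"fingers": 1.5},
  {"linear": [0,0,0.02],"rotation": [0,0,0],"fingers": 1.5},
  {"linear": [0,0,0.03],"rotation": [0,0,0],"fingers": 1.5},
  {"linear": [0,0,0.04],"rotation": [0,0,0],"fingers": 1.5},
  {"linear": [0,0,0.05],"rotation": [0,0,0],"fingers": 1.5},
  {"linear": [0,0,0.06],"rotation": [0,0,0],"fingers": 1.5},
  {"linear": [0,0,0.06],"rotation": [0,0,0],"fingers": 1.5},
  {"linear": [0,0,0.06],"rotation": [0,0,0],"fingers": 1.5},
  {"linear": [0,0,0.06],"rotation": [0,0,0],"fingers": 1.5},
  {"linear": [0,0,0.06],"rotation": [0,0,0],"fingers": 1.5},
])

```text
t: 16.55
ee_pos: [0.4669, 0.2083, 0.0977]
tcp_rot: [[-0.957, 0.29, 0.0], [0.29, 0.957, -0.0], [-0.0, 0.0, -1.0]]
ft_force: [0.8, -0.2, -3.0]
opening: 0.0287
gripper_force: 69.8
```

>>> servo_tool([
  {"linear": [0,0,0.01],"rotation": [0,0,0],"fingers": 1.5},
  {"linear": [0,0,0.02],"rotation": [0,0,0],"fingers": 1.5},
  {"linear": [0,0,0.03],"rotation": [0,0,0],"fingers": 1.5},
  {"linear": [0,0,0.04],"rotation": [0,0,0],"fingers": 1.5},
  {"linear": [0,0,0.05],"rotation": [0,0,0],"fingers": 1.5},
  {"linear": [0,0,0.06],"rotation": [0,0,0],"fingers": 1.5},
  {"linear": [0,0,0.06],"rotation": [0,0,0],"fingers": 1.5},
  {"linear": [0,0,0.06],"rotation": [0,0,0],"fingers": 1.5},
  {"linear": [0,0,0.06],"rotation": [0,0,0],"fingers": 1.5},
  {"linear": [0,0,0.06],"rotation": [0,0,0],"fingers": 1.5},
])

```text
t: 17.8
ee_pos: [0.4669, 0.2083, 0.0971]
tcp_rot: [[-0.957, 0.29, 0.0], [0.29, 0.957, 0.0], [-0.0, 0.0, -1.0]]
ft_force: [-0.7, 0.4, -2.1]
opening: 0.0286
gripper_force: 69.8
```

>>> servo_tool([
  {"linear": [0,0,0.01],"rotation": [0,0,0],"fingers": 1.5},
  {"linear": [0,0,0.02],"rotation": [0,0,0],"fingers": 1.5},
  {"linear": [0,0,0.03],"rotation": [0,0,0],"fingers": 1.5},
  {"linear": [0,0,0.04],"rotation": [0,0,0],"fingers": 1.5},
  {"linear": [0,0,0.05],"rotation": [0,0,0],"fingers": 1.5},
  {"linear": [0,0,0.06],"rotation": [0,0,0],"fingers": 1.5},
  {"linear": [0,0,0.06],"rotation": [0,0,0],"fingers": 1.5},
  {"linear": [0,0,0.06],"rotation": [0,0,0],"fingers": 1.5},
  {"linear": [0,0,0.06],"rotation": [0,0,0],"fingers": 1.5},
  {"linear": [0,0,0.06],"rotation": [0,0,0],"fingers": 1.5},
])

```text
t: 19.05
ee_pos: [0.467, 0.2083, 0.0967]
tcp_rot: [[-0.957, 0.29, 0.0], [0.29, 0.957, 0.0], [-0.0, 0.0, -1.0]]
ft_force: [-2.0, -1.9, 5.3]
opening: 0.0288
gripper_force: 69.9
```

>>> servo_tool([
  {"linear": [0,0,0.01],"rotation": [0,0,0],"fingers": 1.5},
  {"linear": [0,0,0.02],"rotation": [0,0,0],"fingers": 1.5},
  {"linear": [0,0,0.03],"rotation": [0,0,0],"fingers": 1.5},
  {"linear": [0,0,0.03],"rotation": [0,0,0],"fingers": 1.5},
  {"linear": [0,0,0.03],"rotation": [0,0,0],"fingers": 1.5},
  {"linear": [0,0,0.03],"rotation": [0,0,0],"fingers": 1.5},
  {"linear": [0,0,0.03],"rotation": [0,0,0],"fingers": 1.5},
  {"linear": [0,0,0.03],"rotation": [0,0,0],"fingers": 1.5},
  {"linear": [0,0,0.03],"rotation": [0,0,0],"fingers": 1.5},
  {"linear": [0,0,0.03],"rotation": [0,0,0],"fingers": 1.5},
])

```text
t: 20.3
ee_pos: [0.4671, 0.2083, 0.0967]
tcp_rot: [[-0.957, 0.29, 0.0], [0.29, 0.957, 0.0], [-0.0, 0.0, -1.0]]
ft_force: [-2.3, -2.2, 7.5]
opening: 0.0286
gripper_force: 70.4
```

Run:
```python
from workcell import *
o=get_obs();print(o["ee_pos"],o["tcp_rot"].round(4).tolist(),o["ft_force"],o["torque"],o["opening"],o["t"])
```

```text
[0.46707434 0.20828708 0.09668425] [[-0.9571, 0.2898, 0.0003], [0.2898, 0.9571, 0.0003], [-0.0002, 0.0003, -1.0]] [-2.32066033 -2.22136119  7.51321065] [-0.47849188  0.56570684 -0.00850168] 0.028614107503523493 20.3
```

>>> servo_tool([
  {"linear": [0,0,0.02],"rotation": [0,0,0],"fingers": 1.5},
  {"linear": [0,0,0.04],"rotation": [0,0,0],"fingers": 1.5},
  {"linear": [0,0,0.06],"rotation": [0,0,0],"fingers": 1.5},
  {"linear": [0,0,0.08],"rotation": [0,0,0],"fingers": 1.5},
  {"linear": [0,0,0.08],"rotation": [0,0,0],"fingers": 1.5},
  {"linear": [0,0,0.08],"rotation": [0,0,0],"fingers": 1.5},
  {"linear": [0,0,0.08],"rotation": [0,0,0],"fingers": 1.5},
  {"linear": [0,0,0.08],"rotation": [0,0,0],"fingers": 1.5},
  {"linear": [0,0,0.08],"rotation": [0,0,0],"fingers": 1.5},
  {"linear": [0,0,0.08],"rotation": [0,0,0],"fingers": 1.5},
])

```text
t: 21.55
ee_pos: [0.4672, 0.2083, 0.0965]
tcp_rot: [[-0.957, 0.29, 0.0], [0.29, 0.957, 0.001], [-0.0, 0.001, -1.0]]
ft_force: [-3.6, -3.4, 14.7]
opening: 0.0281
gripper_force: 71.2
```

Run:
```python
from workcell import *
o=get_obs();print(o["ee_pos"],o["tcp_rot"].round(4).tolist(),o["ft_force"],o["torque"],o["opening"],o["t"])
```

```text
[0.46724968 0.20832753 0.0965471 ] [[-0.9571, 0.2898, 0.0005], [0.2898, 0.9571, 0.0006], [-0.0003, 0.0007, -1.0]] [-3.59027482 -3.39813156 14.65674994] [-0.69705762  0.97378859 -0.00944519] 0.02805546621201594 21.55
```

>>> servo_tool([
  {"linear": [0,0,0],"rotation": [0,0,0],"fingers": 1.5},
  {"linear": [0,0,0],"rotation": [0,0,0],"fingers": 1.5},
  {"linear": [0,0,0],"rotation": [0,0,0],"fingers": 1.5},
  {"linear": [0,0,0],"rotation": [0,0,0],"fingers": 1.5},
  {"linear": [0,0,0],"rotation": [0,0,0],"fingers": 1.5},
  {"linear": [0,0,0],"rotation": [0,0,0],"fingers": 1.5},
  {"linear": [0,0,0],"rotation": [0,0,0],"fingers": 1.5},
  {"linear": [0,0,0],"rotation": [0,0,0],"fingers": 1.5},
  {"linear": [0,0,0],"rotation": [0,0,0],"fingers": 1.5},
  {"linear": [0,0,0],"rotation": [0,0,0],"fingers": 1.5},
])

```text
t: 22.8
ee_pos: [0.4672, 0.2083, 0.0966]
tcp_rot: [[-0.957, 0.29, 0.0], [0.29, 0.957, 0.001], [-0.0, 0.001, -1.0]]
ft_force: [-3.4, -2.1, 14.2]
opening: 0.0285
gripper_force: 71.2
```

>>> servo_tool([
  {"linear": [0,0,-0.05],"rotation": [0,0,0],"fingers": 1.5},
  {"linear": [0,0,-0.1],"rotation": [0,0,0],"fingers": 1.5},
  {"linear": [0,0,-0.15],"rotation": [0,0,0],"fingers": 1.5},
  {"linear": [0,0,-0.25],"rotation": [0,0,0],"fingers": 1.5},
  {"linear": [0,0,-0.6],"rotation": [0,0,0],"fingers": 1.5},
  {"linear": [0,0,-1.2],"rotation": [0,0,0],"fingers": 1.5},
  {"linear": [0,0,-2],"rotation": [0,0,0],"fingers": 1.5},
  {"linear": [0,0,-3],"rotation": [0,0,0],"fingers": 1.5},
  {"linear": [0,0,-4],"rotation": [0,0,0],"fingers": 1.5},
  {"linear": [0,0,-5],"rotation": [0,0,0],"fingers": 1.5},
])

```text
t: 24.05
ee_pos: [0.4669, 0.2084, 0.1463]
tcp_rot: [[-0.957, 0.29, 0.0], [0.29, 0.957, 0.0], [-0.0, 0.0, -1.0]]
ft_force: [-1.2, -0.3, -2.7]
opening: 0.0284
gripper_force: 69.6
```

>>> servo_tool([
  {"linear": [0,0,-1],"rotation": [0,0,0],"fingers": 1.5},
  {"linear": [0,0,-2],"rotation": [0,0,0],"fingers": 1.5},
  {"linear": [0,0,-3],"rotation": [0,0,0],"fingers": 1.5},
  {"linear": [0,0,-4],"rotation": [0,0,0],"fingers": 1.5},
  {"linear": [0,0,-4.5],"rotation": [0,0,0],"fingers": 1.5},
  {"linear": [0,0,-4.5],"rotation": [0,0,0],"fingers": 1.5},
  {"linear": [0,0,-4.5],"rotation": [0,0,0],"fingers": 1.5},
  {"linear": [0,0,-4.5],"rotation": [0,0,0],"fingers": 1.5},
  {"linear": [0,0,-4.5],"rotation": [0,0,0],"fingers": 1.5},
  {"linear": [0,0,-4.5],"rotation": [0,0,0],"fingers": 1.5},
])

```text
t: 25.3
ee_pos: [0.4668, 0.2083, 0.1903]
tcp_rot: [[-0.957, 0.29, -0.0], [0.29, 0.957, -0.0], [0.0, -0.0, -1.0]]
ft_force: [0.2, 0.3, -4.5]
opening: 0.0286
gripper_force: 69.6
```

Run:
```python
from h import *
from workcell import *
import cv2
o=get_obs();print(o["ee_pos"],o["tcp_rot"].round(4).tolist(),o["ft_force"],o["t"])
for x in ((.4703,-.1495,.19),):print(tool(x))
P=[]
for n,dy in("side",0),("wrist",0):
    c=capture(n); np.savez(n+"3.npz",**c)
    p=c["R"]@[.467,.2085,.09]+c["t"]; u,v=((c["mtx"]@p)/p[2])[:2].astype(int)
    u=min(max(u-50,0),540);v=min(max(v-(110 if n=="side" else 75),0),330);print(n,u,v)
    P.append(cv2.resize(c["image"][v:v+150,u:u+100,::-1],(400,600),interpolation=cv2.INTER_CUBIC))
cv2.imwrite("pics/c4.png",np.hstack(P))
```

```text
[0.46680603 0.20828015 0.19026598] [[-0.9571, 0.2896, -0.0002], [0.2896, 0.9571, -0.0002], [0.0001, -0.0002, -1.0]] [ 0.17064801  0.32816237 -4.52480103] 25.3
[-10.7, -34.14, 0.03]
side 284 212
wrist 269 168
```

View pics/c4.png

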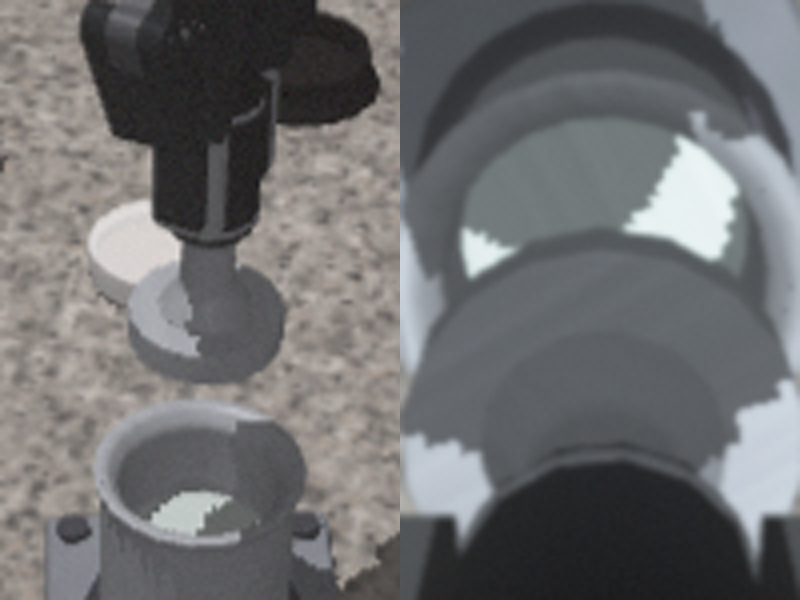

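The plate stays down (side crop ≈ (205,512)) and the tamper hangs upright, clear of the cup. I'm carrying it back to the rest.

>>> servo_tool([
  {"linear": [-0.5,-1.5,0],"rotation": [0,0,0],"fingers": 1.5},
  {"linear": [-1.7,-5.5,0],"rotation": [0,0,0],"fingers": 1.5},
  {"linear": [-3.1,-10,0],"rotation": [0,0,0],"fingers": 1.5},
  {"linear": [-4.7,-15,0],"rotation": [0,0,0],"fingers": 1.5},
  {"linear": [-6.3,-20,0],"rotation": [0,0,0],"fingers": 1.5},
  {"linear": [-7.8,-25,0],"rotation": [0,0,0],"fingers": 1.5},
  {"linear": [-9.2,-29.5,0],"rotation": [0,0,0],"fingers": 1.5},
  {"linear": [-10.3,-33,0],"rotation": [0,0,0],"fingers": 1.5},
  {"linear": [-10.7,-34.15,0],"rotation": [0,0,0],"fingers": 1.5},
  {"linear": [-10.7,-34.15,0],"rotation": [0,0,0],"fingers": 1.5},
])

```text
t: 26.65
ee_pos: [0.4698, -0.1503, 0.1903]
tcp_rot: [[-0.957, 0.292, -0.0], [0.292, 0.957, 0.0], [0.0, 0.0, -1.0]]
ft_force: [-1.0, 0.6, -2.9]
opening: 0.0285
gripper_force: 69.7
```

>>> servo_tool([
  {"linear": [0,0,1],"rotation": [0,0,0],"fingers": 1.5},
  {"linear": [0,0,2.5],"rotation": [0,0,0],"fingers": 1.5},
  {"linear": [0,0,4],"rotation": [0,0,0],"fingers": 1.5},
  {"linear": [0,0,5.5],"rotation": [0,0,0],"fingers": 1.5},
  {"linear": [0,0,7],"rotation": [0,0,0],"fingers": 1.5},
  {"linear": [0,0,8.5],"rotation": [0,0,0],"fingers": 1.5},
  {"linear": [0,0,9.5],"rotation": [0,0,0],"fingers": 1.5},
  {"linear": [0,0,10],"rotation": [0,0,0],"fingers": 1.5},
  {"linear": [0,0,10],"rotation": [0,0,0],"fingers": 1.5},
  {"linear": [0,0,10],"rotation": [0,0,0],"fingers": 1.5},
])

```text
t: 27.9
ee_pos: [0.4707, -0.1497, 0.0908]
tcp_rot: [[-0.957, 0.29, 0.001], [0.29, 0.957, -0.0], [-0.001, 0.0, -1.0]]
ft_force: [0.3, -0.3, -3.5]
opening: 0.0283
gripper_force: 69.7
```

>>> servo_tool([
  {"linear": [0,0,0.6],"rotation": [0,0,0],"fingers": 1.5},
  {"linear": [0,0,1.2],"rotation": [0,0,0],"fingers": 1.5},
  {"linear": [0,0,1.8],"rotation": [0,0,0],"fingers": 1.5},
  {"linear": [0,0,2.3],"rotation": [0,0,0],"fingers": 1.5},
  {"linear": [0,0,2.6],"rotation": [0,0,0],"fingers": 1.5},
  {"linear": [0,0,2.8],"rotation": [0,0,0],"fingers": 1.5},
  {"linear": [0,0,2.9],"rotation": [0,0,0],"fingers": 1.5},
  {"linear": [0,0,2.95],"rotation": [0,0,0],"fingers": 1.5},
  {"linear": [0,0,3.0],"rotation": [0,0,0],"fingers": 1.5},
  {"linear": [0,0,3.0],"rotation": [0,0,0],"fingers": 1.5},
])

```text
t: 29.15
ee_pos: [0.4705, -0.1496, 0.0606]
tcp_rot: [[-0.957, 0.29, 0.0], [0.29, 0.957, 0.0], [-0.0, 0.0, -1.0]]
ft_force: [-0.1, 0.8, -2.1]
opening: 0.0284
gripper_force: 69.9
```

>>> servo_tool([
  {"linear": [0,0,0.02],"rotation": [0,0,0],"fingers": 1.5},
  {"linear": [0,0,0.04],"rotation": [0,0,0],"fingers": 1.5},
  {"linear": [0,0,0.06],"rotation": [0,0,0],"fingers": 1.5},
  {"linear": [0,0,0.06],"rotation": [0,0,0],"fingers": 1.5},
  {"linear": [0,0,0.06],"rotation": [0,0,0],"fingers": 1.5},
  {"linear": [0,0,0.06],"rotation": [0,0,0],"fingers": 1.5},
  {"linear": [0,0,0.06],"rotation": [0,0,0],"fingers": 1.5},
  {"linear": [0,0,0.06],"rotation": [0,0,0],"fingers": 1.5},
  {"linear": [0,0,0.06],"rotation": [0,0,0],"fingers": 1.5},
  {"linear": [0,0,0.06],"rotation": [0,0,0],"fingers": 1.5},
], force=20)

```text
t: 30.4
ee_pos: [0.4706, -0.1497, 0.0605]
tcp_rot: [[-0.957, 0.29, 0.001], [0.29, 0.957, 0.0], [-0.001, 0.0, -1.0]]
ft_force: [-2.4, 0.5, 7.6]
opening: 0.0284
gripper_force: 70.6
```

>>> servo_tool([
  {"linear": [0,0,0],"rotation": [0,0,0],"fingers": 2.9},
  {"linear": [0,0,0],"rotation": [0,0,0],"fingers": 3.1},
  {"linear": [0,0,0],"rotation": [0,0,0],"fingers": 3.4},
  {"linear": [0,0,0],"rotation": [0,0,0],"fingers": 3.8},
  {"linear": [0,0,0],"rotation": [0,0,0],"fingers": 4.5},
  {"linear": [0,0,0],"rotation": [0,0,0],"fingers": 5.5},
  {"linear": [0,0,0],"rotation": [0,0,0],"fingers": 7},
  {"linear": [0,0,0],"rotation": [0,0,0],"fingers": 8.5},
  {"linear": [0,0,0],"rotation": [0,0,0],"fingers": 8.5},
  {"linear": [0,0,0],"rotation": [0,0,0],"fingers": 8.5},
])

```text
t: 31.65
ee_pos: [0.4703, -0.1495, 0.0598]
tcp_rot: [[-0.957, 0.29, 0.0], [0.29, 0.957, 0.0], [-0.0, 0.0, -1.0]]
ft_force: [0.2, 0.6, -0.4]
opening: 0.0849
gripper_force: 0.0
```

>>> servo_tool([
  {"linear": [0,0,-0.5],"rotation": [0,0,0],"fingers": 8.5},
  {"linear": [0,0,-1.5],"rotation": [0,0,0],"fingers": 8.5},
  {"linear": [0,0,-3],"rotation": [0,0,0],"fingers": 8.5},
  {"linear": [0,0,-5],"rotation": [0,0,0],"fingers": 8.5},
  {"linear": [0,0,-7],"rotation": [0,0,0],"fingers": 8.5},
  {"linear": [0,0,-9],"rotation": [0,0,0],"fingers": 8.5},
  {"linear": [0,0,-11],"rotation": [0,0,0],"fingers": 8.5},
  {"linear": [0,0,-13],"rotation": [0,0,0],"fingers": 8.5},
  {"linear": [0,0,-14],"rotation": [0,0,0],"fingers": 8.5},
  {"linear": [0,0,-14],"rotation": [0,0,0],"fingers": 8.5},
])

```text
t: 32.9
ee_pos: [0.4707, -0.1495, 0.2007]
tcp_rot: [[-0.957, 0.29, 0.002], [0.29, 0.957, 0.0], [-0.002, 0.001, -1.0]]
ft_force: [0.4, -0.3, 0.4]
opening: 0.0853
gripper_force: 0.0
```

Run:
```python
from workcell import *
import cv2
o=get_obs();print(o["ee_pos"],o["ft_force"],o["t"])
c=capture("side"); cv2.imwrite("pics/s4.png",c["image"][130:430,200:500,::-1].repeat(2,0).repeat(2,1))
```

```text
[ 0.47072352 -0.14954347  0.2006705 ] [ 0.37082751 -0.32934067  0.44244942] 32.9
```

View pics/s4.png

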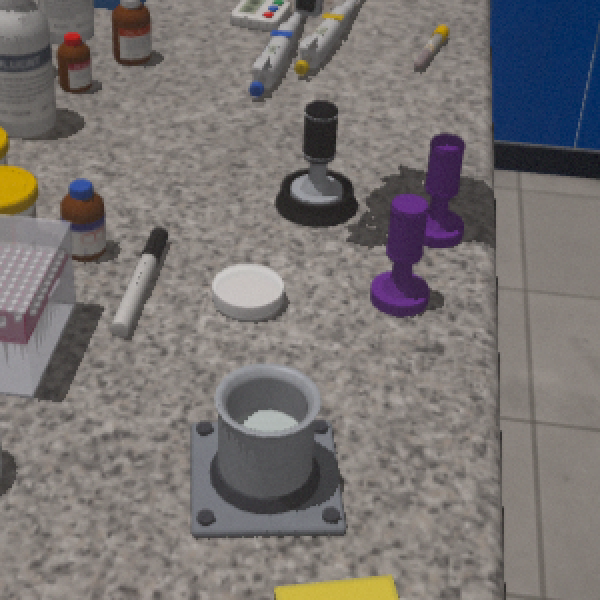

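The tamper stands upright in its rest (crop (320,160)), the plate is down and level in the cup ((268,423)), and the dish, bottle and marker have not moved.

```bash
python3 -c "
from workcell import *
print(hand_in())"
```

```text
the job is handed in; nothing more can be done
None
```

The job is handed in: the plate was pressed at about 17 N for just under 2 s and stayed down on its catch, looking level in the last picture, the tamper stands upright in its rest, and the dish, bottle and marker look unmoved (32.9 s used; no verdict was returned).

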